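Fit the heels to a man's and a lady's outsole

TASK

Dry-fit the heels on the two outsoles that lie on the bench: set the large leather heel stack on the heel seat of the large sole and the small stack on that of the small sole, then lay on each stack the black rubber top piece of its own size. Every piece lies flat with its round back to the back of the sole and its straight edge square across towards the toe, lined up with the heel's outline. Leave the hammer, the tin of tacks and the rubber half sole where they are.

Things in the scene. Friction and masses are not known exactly. Their poses are not given: they have to be found in the camera images.
- man_sole: The larger outsole, tan-brown leather, flat and loose on the bench: 290 mm long, 104 mm across the ball, 66 mm across the heel, 6 mm thick (0.3 kg). Origin: underside, mid-length, on the heel's middle line; x to the toe, z up. Heel seat: a paler roughed D, 68 x 62 mm, 2 mm inside the sole's back end; the seat's centre is at x = -109 mm, y = 0, z = 6 mm, its straight edge towards the toe.
- lady_sole: The smaller outsole, tan-brown leather, flat and loose on the bench: 245 mm long, 86 mm across the ball, 50 mm across the heel, 6 mm thick (0.22 kg). Origin: underside, mid-length, on the heel's middle line; x to the toe, z up. Heel seat: a paler roughed D, 52 x 46 mm, 2 mm inside the sole's back end; the seat's centre is at x = -94.5 mm, y = 0, z = 6 mm, its straight edge towards the toe.
- man_stack: Large heel stack of dark brown leather layers, loose, about 85 g: 68 mm long, 62 mm wide, 24 mm high. D in plan: round back, straight front edge (the breast), upright sides. Origin: centre of its underside (middle of its length and width); x points from the round back to the breast, z up. Its parallel sides run from x = -3 to +34 mm. Belongs on the heel seat of the larger sole, x to the toe.
- lady_stack: Small heel stack of dark brown leather layers, loose, about 60 g: 52 mm long, 46 mm wide, 32 mm high. D in plan: round back, straight front edge (the breast), upright sides. Origin: centre of its underside (middle of its length and width); x points from the round back to the breast, z up. Its parallel sides run from x = -3 to +26 mm. Belongs on the heel seat of the smaller sole, x to the toe.
- man_top: Large black rubber top piece, loose, about 40 g: 66 mm long, 60 mm wide, 8 mm thick. D in plan: round back, straight front edge (the breast), upright sides. Origin: centre of its underside (middle of its length and width); x points from the round back to the breast, z up. Its parallel sides run from x = -3 to +33 mm. Lies centred on top of the large stack, breast over breast.
- lady_top: Small black rubber top piece, loose, about 22 g: 50 mm long, 44 mm wide, 8 mm thick. D in plan: round back, straight front edge (the breast), upright sides. Origin: centre of its underside (middle of its length and width); x points from the round back to the breast, z up. Its parallel sides run from x = -3 to +25 mm. Lies centred on top of the small stack, breast over breast.
- hammer: Shoemaker's hammer lying on the bench, steel head 111 mm across, wooden handle, 231 mm long, 28 mm high. Origin under the grip, 65 mm from the handle's end, x towards the head. Not part of the job.
- tack_tin: Open round tin of tacks, 72 mm across, 26 mm high. Origin: centre of its underside. Not part of the job.
- half_sole: Black ribbed rubber half sole (forepart of a sole), about 130 x 104 mm, 4 mm thick, flat on the bench. Origin on its underside near its middle, x to its toe. Not part of the job.

How it is judged:
By the outcome, as a careful person would: the job done as asked, in the order asked, and still so for the second after the job is handed in, with the robot touching nothing.
It also fails if it takes over 106 s, if anything falls off the work surface, if the arm or the gripper's body presses on something with over 40 N, if the wrist force passes 120 N, or if a joint passes its speed limit or range.

ROBOT

A 6-joint arm with a two-finger parallel gripper is mounted at the origin on the work surface. World frame = base frame: x ahead of the robot, y to its left, z up, the work surface at z = 0. Lengths are in mm, angles in degrees, forces in N, time in s.
With the tool pointing down it reaches from about 325 to 900 mm from the base axis. Payload 6.1 kg.
Tool frame: the origin (TCP) lies midway between the tips of the shut fingers; the grasp point (between the pads) lies 19 mm behind it (manip.pinch_z is the z of the grasp point in the tool frame, in mm); z points along the fingers, y is the line along which they close (so a half turn about z gives the same grasp; the last joint's range is limited). The gripper opens to 85 mm and grips with 20 to 120 N. Pads are 22 mm wide; open, the fingers measure 114 mm over their backs; the gripper's body (76 mm by 85 mm) begins 54 mm behind the grasp point. The pads swing forward as they close: fully open they stand 13 mm farther back than shut.
Start: joints at [-75.12, 12.628, 87.462, -0, 79.91, -7.225], TCP at [235.18, -579.056, 231.3] pointing down, gripper open.
Joint ranges: [-170.65, 170.65], [-52.31, 119.04], [5.05, 147.46], [-71.25, 251.25], [11.57, 151.72], [-153.62, 153.62]. Speed limits (degrees/s): [147.25, 147.25, 172.46, 180, 180, 180].

INTERFACE

Orientations are given as [roll, pitch, yaw] about the fixed x, y, z axes, in that order (R = Rz(yaw) Ry(pitch) Rx(roll)).
In Python, from cell import manip gives the robot as it stands. The module is installed in compiled form; this text tells all that it offers.
- The arm moves only by the shell command python3 -m jog 'ROWS' [OPENING] [FORCE]. ROWS is JSON, a list of rows, each an object with "dp": the shift along the tool's x, y, z in mm, a list of three; "turn": the turn about the tool's z in rad. A call has exactly 8 rows; each row shifts and turns the commanded pose from where the row before left it, along the tool's axes as they then stand; what a row does not reach is not made up. A row lasts 1/10 s, in which the tool goes at most 50 mm and 8.59 degrees, less where a joint would pass 70% of its speed; a pose out of reach is approached as far as the arm can. A call is refused whole if a number of a shift passes 50 or a number of a turn 0.15, either way. A call with a gripper value outside its range is refused whole. OPENING is the closure, from -1 (fully open) to 1 (shut), set as the call begins (- or left out, the last holds). The fingers move at their own pace and stop on an object; FORCE is the grip in N (left out, the last holds). Time passes only in rows, so rows that do not move let the fingers close, or fill a call up. It gives the time, the measured TCP pose, the force, the opening and the grip force at its end, in the units of the state.
- manip.sense(): the state, without advancing time (a new reading comes with each control period).
- manip.get_image(name): name is "side" or "top" or "wrist"; returns the picture (384x512x3 uint8, red, green, blue); there is no depth.
- manip.get_calibration(name): a dict with "mtx" (3x3 intrinsics, pixels), "k1" (the pictures are not rectified: a ray, as slopes to the right and down, at radius r is drawn at 1 + k1 r^2 times it, then the intrinsics apply), "rvec" (rotation vector, rad) and "tvec" (3), from world to camera coordinates, as OpenCV has them; the wrist camera has in their place "T_tool_cam" (4x4, takes a point from camera to tool coordinates, whose origin is the TCP and whose axes are the flange's). Camera axes: x right, y down, z forward; pixel columns grow to the right and rows downward; lengths in mm; the calibration is good to about 2 mm. A picture is of the moment at which its call begins: read the wrist's pose just before it. get_calibration takes no time and is no camera call.
- manip.sign_off(): hands the job in; it is judged then, once.
Trained networks look in the newest picture that a camera, given by its name, has taken for a name from the list of things; names that differ only in an ending like _2 or _b are one class to them, and where a whole thing is asked for, a point or a joint stands for the part that bears it (a point fixed in the world has none). Each returns a list of dicts, best first, with "p" (0 to 1); they miss things now and then, are a little off and sometimes report something else, mostly with a low value. They report only what shows in the picture. A call takes as long as a camera call.
- manip.trace(query, camera): "mask" (384x512 bool, what is visible of it) and "bbox" ([left, top, right, bottom] in pixels, round what is visible of it).
The state is a dict: "time": time; "joints": joint angles; "qvel": joint speeds; "joint_efforts": joint torques, N m; "ee_pos": TCP position; "tcp_rot": TCP orientation; "wrist_force": force on the tool from outside, world axes, zero at the start; "ft_torque": the same for the moment, N m; "width": opening from 0.0 (shut) to 1.0 (fully open); "finger_force": force on a finger pad.
Only numpy, scipy, OpenCV 4.12 (cv2) and the standard library are available. Lean on these libraries where they do the work, as an engineer would, in place of code of your own. Each camera call takes 0.05 s, during which the arm holds its last target. There are 200 camera calls.

## Working session

There is one attempt and no reset: what is moved stays moved. The work goes in short steps, Python scripts to look and compute and a shell command to move; the robot and the scene stay as the last step left them, time stands still between calls to the robot, and variables do not carry over. Pictures are saved under pics/ and viewed, at most 14 in all, crops included, and the job is handed in when it is done.

```bash
mkdir -p pics; python3 - <<'E'
from cell import manip
import cv2,numpy as np
s=manip.sense();print(s); print(manip.pinch_z)
a=manip.get_image("top");b=manip.get_image("side")
cv2.imwrite("pics/top0.png",a[:,:,::-1]);cv2.imwrite("pics/side0.png",b[:,:,::-1])
for c in("top","side","wrist"):print(c,manip.get_calibration(c))
for c in("top","side"):
 for n in "man_sole lady_sole man_stack lady_stack man_top lady_top hammer tack_tin half_sole".split():
  print(c,n,[(round(r["p"],2),[int(x) for x in r["bbox"]],int(r["mask"].sum())) for r in manip.trace(n,c)][:3])
E
```

```text
{'time': 0.0, 'joints': array([-7.51191343e+01,  1.26754805e+01,  8.75258112e+01, -2.87824368e-04,
        7.99106224e+01, -7.22550469e+00]), 'qvel': array([-0.00422593, -0.01238085,  0.03991134, -0.09046942,  0.06929295,
        0.0298011 ]), 'joint_efforts': array([ 3.19308383e-04, -4.96900606e+01, -3.89395058e+01, -1.01775172e-04,
        1.13100791e-02,  1.81279700e-05]), 'ee_pos': array([ 235.03713274, -578.46678583,  230.19623811]), 'tcp_rot': array([-1.79888939e+02, -1.37949365e-02,  2.21064077e+01]), 'wrist_force': array([0.16329957, 0.10609498, 0.32113351]), 'ft_torque': array([-0.05156822, -0.05941554,  0.0165176 ]), 'finger_force': 0.0, 'width': 1.0010647921961653}
-18.700000000000003
top {'mtx': array([[489.78816129,   0.        , 258.55841637],
       [  0.        , 489.78816129, 186.27677191],
       [  0.        ,   0.        ,   1.        ]]), 'k1': -0.17872455216841127, 'rvec': array([ 2.15569053, -2.10242547,  0.14740886]), 'tvec': array([   4.33672457,  592.39822367, 1329.00293907])}
side {'mtx': array([[473.71242459,   0.        , 252.89435909],
       [  0.      
[... 1128 characters left out ...]
59, 230, 279, 248], 244), (0.26, [174, 135, 206, 217], 1595)]
top hammer []
top tack_tin [(0.84, [264, 116, 287, 147], 486)]
top half_sole [(0.92, [389, 150, 425, 198], 1215)]
side man_sole [(0.97, [207, 237, 323, 276], 2842), (0.26, [180, 125, 200, 141], 201)]
side lady_sole [(0.72, [213, 148, 293, 168], 924), (0.31, [210, 235, 321, 278], 2693)]
side man_stack [(0.78, [185, 308, 223, 342], 939)]
side lady_stack [(0.78, [247, 192, 266, 212], 375)]
side man_top [(0.73, [180, 124, 203, 138], 207)]
side lady_top [(0.61, [182, 204, 206, 221], 272)]
side hammer [(0.65, [233, 101, 299, 125], 457)]
side tack_tin [(0.63, [295, 191, 326, 213], 555)]
side half_sole [(0.86, [261, 313, 324, 355], 2210)]
```

```bash
python3 - <<'E'
import cv2
a=cv2.imread("pics/top0.png")[90:270,100:440]
cv2.imwrite("pics/top0c.png",cv2.resize(a,None,fx=2.35,fy=2.35,interpolation=cv2.INTER_CUBIC))
E
```

```text
(no output)
```

View pics/top0c.png

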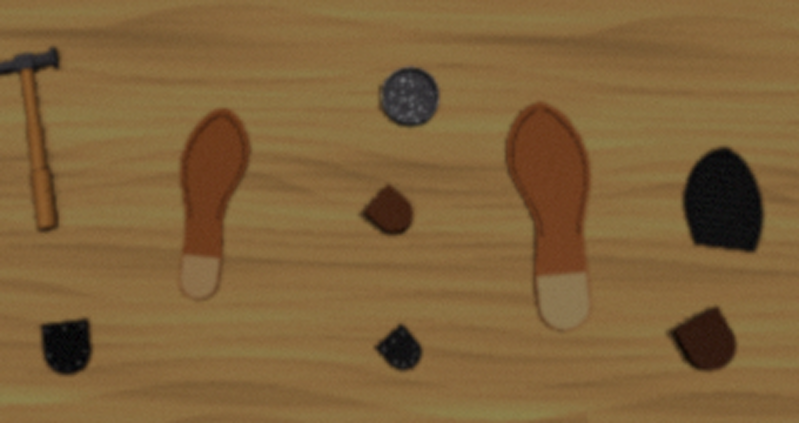

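View pics/side0.png

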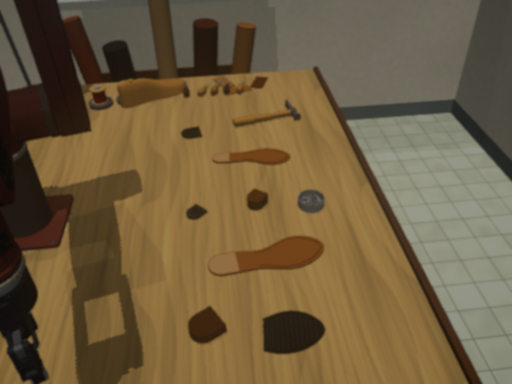

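```bash
cat > h.py <<'E'
from cell import manip
import cv2,numpy as np
from scipy.optimize import least_squares
from scipy.spatial.transform import Rotation as Ro
DIM=dict(man_stack=(68,62,24),lady_stack=(52,46,32),man_top=(66,60,8),lady_top=(50,44,8),man_seat=(68,62,0),lady_seat=(52,46,0))
def outline(n):
    L,W,H=DIM[n]; r=W/2; t=np.radians(np.linspace(90,270,31))
    return np.vstack([np.c_[-3+r*np.cos(t),r*np.sin(t)],[[L/2,-r],[L/2,r]]])
def cam(c,s=None):
    k=manip.get_calibration(c)
    if c!="wrist": return k["mtx"],k["k1"],cv2.Rodrigues(k["rvec"])[0],k["tvec"]
    s=s or manip.sense(); T=np.eye(4); T[:3,:3]=Ro.from_euler("xyz",s["tcp_rot"],degrees=True).as_matrix(); T[:3,3]=s["ee_pos"]
    M=np.linalg.inv(T@k["T_tool_cam"]); return k["mtx"],k["k1"],M[:3,:3],M[:3,3]
def proj(P,C):
    K,k1,R,t=C; return cv2.projectPoints(np.float64(P).reshape(-1,1,3),cv2.Rodrigues(R)[0],np.float64(t),K,np.array([k1,0,0,0.]))[0][:,0]
def unproj(p,C,z):
    K,k1,R,t=C; u=cv2.undistortPoints(np.float64(p).reshape(-1,1,2),K,np.array([k1,0,0,0.]))[:,0]
    d=np.c_[u,np.ones(len(u))]@R; o=-R.T@t; return o+d*((z-o[2])/d[:,2])[:,None]
def model(n,x,z):
    o=outline(n);H=DIM[n][2];c,s=np.cos(x[2]),np.sin(x[2]); q=o@np.array([[c,s],[-s,c]])+x[:2]
    return np.vstack([np.c_[q,np.full(len(q),z)],np.c_[q,np.full(len(q),z+H)]])
def hull(n,x,z,C): return cv2.convexHull(np.float32(proj(model(n,x,z),C)))
def contour(m):
    c=max(cv2.findContours(np.uint8(m),cv2.RETR_EXTERNAL,cv2.CHAIN_APPROX_NONE)[0],key=len)[:,0].astype(float)
    h,w=m.shape; return c[(c[:,0]>2)&(c[:,0]<w-3)&(c[:,1]>2)&(c[:,1]<h-3)]
def fit(n,views,z=0,yaws=None):
    """views: list of (mask,C). returns x,y,yaw deg, rms px"""
    vs=[(contour(m),C) for m,C in views]
    m,C=views[0]; ctr=unproj(vs[0][0].mean(0),C,z+DIM[n][2]/2)[0,:2]
    def f(x):
        out=[]
        for c,C in vs:
            h=hull(n,[x[0],x[1],x[2]/30],z,C); out+=[cv2.pointPolygonTest(h,(float(p[0]),float(p[1])),True)-.5 for p in c]
        return np.array(out)
    best=None
    for y in (np.radians(range(0,360,45)) if yaws is None else np.radians(yaws)):
        r=least_squares(f,[*ctr,y*30],loss="soft_l1",diff_step=1e-3,x_scale=1.)
        if best is None or r.cost<best.cost: best=r
    x=best.x; return np.r_[x[:2],(np.degrees(x[2]/30)+180)%360-180],np.sqrt(np.mean(best.fun**2))
def seatmask(img,m):
    """pale D within/near sole mask"""
    hsv=cv2.cvtColor(img,cv2.COLOR_RGB2HSV); return hsv
def tr(n,c,i=0):
    r=manip.trace(n,c); return (r[i]["mask"],r[i]["p"]) if len(r)>i else (None,0)
E
python3 - <<'E'
from h import *
for n in list(DIM)[:4]:
    ms={c:tr(n,c)[0] for c in("top","side")}
    for cs in (["top"],["side"],["top","side"]):
        r=fit(n,[(ms[c],cam(c)) for c in cs]); print(n,cs,r[0].round(1),round(r[1],2))
for n in("man_sole","lady_sole"):
    m,_=tr(n,"top"); p=unproj(contour(m),cam("top"),6); print(n,p[:,:2].min(0).round(),p[:,:2].max(0).round(),cv2.minAreaRect(np.float32(p[:,:2])))
    # pixel near heel
    a=cv2.imread("pics/top0.png")[:,:,::-1]
    ys,xs=np.where(m); y=ys.max()-8; x=int(xs[ys==y].mean()); y2=ys.min()+20; x2=int(xs[ys==y2].mean()); print(a[y,x],a[y2,x2],x,y,x2,y2)
E
```

```text
man_stack ['top'] [ 464.3 -391.6   29.1] 0.35
man_stack ['side'] [ 461.  -390.6   26.7] 0.75
man_stack ['top', 'side'] [ 462.1 -390.8   26.5] 0.76
lady_stack ['top'] [615.2  -1.6  50.4] 0.35
lady_stack ['side'] [612.4  -3.1  51.2] 0.26
lady_stack ['top', 'side'] [613.5  -2.1  50.9] 0.47
man_top ['top'] [439.1 393.9   9. ] 0.44
man_top ['side'] [435.7 394.5   8.1] 0.31
man_top ['top', 'side'] [438.2 394.    8.5] 0.5
lady_top ['top'] [448.1 -17.2  43.2] 0.32
lady_top ['side'] [445.9 -19.   46.8] 0.9
lady_top ['top', 'side'] [447.2 -17.8  43.7] 0.77
man_sole [ 477. -246.] [ 763. -143.] ((622.0838012695312, -208.77789306640625), (287.1803894042969, 99.95919799804688), 12.16210651397705)
[139 118  81] [110  61  31] 339 222 332 153
lady_sole [504. 180.] [745. 263.] ((625.8740234375, 231.51992797851562), (81.38606262207031, 244.04661560058594), 78.86804962158203)
[139 109  72] [110  59  29] 184 209 191 156
```

```bash
cat >> h.py <<'E'
def go(x,y,z,yaw):
    s=manip.sense(); yw=s["tcp_rot"][2]; R=Ro.from_euler("xyz",[180,0,yw],degrees=True).as_matrix()
    d=R.T@(np.array([x,y,z])-s["ee_pos"]); t=-((yaw-yw+180)%360-180)
    print("tool shift",d.round(1),"turn rad",round(np.radians(t),3),"| pose",s["ee_pos"].round(1),s["tcp_rot"].round(1),"t",round(s["time"],1))
E
python3 -c "
from h import *
go(470,-388,160,27)"; sed -i '/^def seatmask/,/return hsv/d' h.py
```

```text
tool shift [289.4 -88.7  71.3] turn rad -0.085 | pose [ 235.2 -579.1  231.3] [180.   -0.   22.1] t 1.5
```

```bash
python3 -m jog '[{"dp":[41.4,-12.7,10.2],"turn":0},{"dp":[41.4,-12.7,10.2],"turn":0},{"dp":[41.4,-12.7,10.2],"turn":0},{"dp":[41.4,-12.7,10.2],"turn":0},{"dp":[41.4,-12.7,10.2],"turn":0},{"dp":[41.4,-12.7,10.2],"turn":0},{"dp":[41,-12.5,10],"turn":0},{"dp":[0,0,0],"turn":-0.085}]' -1
python3 -m jog '[{"dp":[0,0,0],"turn":0},{"dp":[0,0,0],"turn":0},{"dp":[0,0,0],"turn":0},{"dp":[0,0,0],"turn":0},{"dp":[0,0,0],"turn":0},{"dp":[0,0,0],"turn":0},{"dp":[0,0,0],"turn":0},{"dp":[0,0,0],"turn":0}]'
cat >> h.py <<'E'
def look(n,z=0,cls=None,save=None,yaws=None):
    s=manip.sense(); im=manip.get_image("wrist"); C=cam("wrist",s)
    m,p=tr(cls or n,"wrist")
    if m is None: print("none")
    else:
        r,e=fit(n,[(m,C)],z,yaws); print(n,r.round(1),"rms",round(e,2),"p",round(p,2))
    if save:
        o=im[:,:,::-1].copy()
        if m is not None:
            for q in (hull(n,[r[0],r[1],np.radians(r[2])],z,C),): cv2.polylines(o,[np.int32(q.round())],True,(0,255,0),1)
        cv2.imwrite("pics/"+save,o)
    return im,C,(r if m is not None else None)
E
python3 -c "
from h import *
im,C,r=look('man_stack',save='w1.png'); go(r[0],r[1],60,r[2])"
```

```text
time: 2.3
ee_pos: [472.9, -383.4, 158.3]
tcp_rot: [-179.8, -0.1, 27.3]
wrist_force: [-0.2, -0.3, -0.2]
width: 1.002
finger_force: 0.0
time: 3.1
ee_pos: [469.8, -388.1, 160.1]
tcp_rot: [-180.0, -0.0, 27.0]
wrist_force: [0.2, -0.6, 0.2]
width: 1.0
finger_force: 0.0
man_stack [ 462.8 -390.7   30.1] rms 0.37 p 0.74
tool shift [ -7.6  -0.8 100.1] turn rad -0.055 | pose [ 469.9 -388.   160.1] [-180.    0.   27.] t 3.2
```

View pics/w1.png

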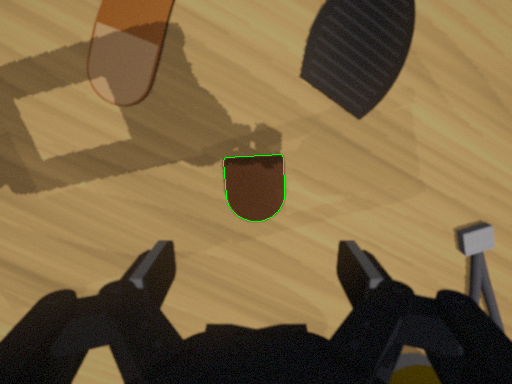

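```bash
python3 -m jog '[{"dp":[0,0,0],"turn":-0.055},{"dp":[0,0,35],"turn":0},{"dp":[0,0,35],"turn":0},{"dp":[0,0,30],"turn":0},{"dp":[0,0,30],"turn":0},{"dp":[0,0,18],"turn":0},{"dp":[0,0,10],"turn":0},{"dp":[0,0,0],"turn":0}]'
python3 -m jog '[{"dp":[0,0,0],"turn":0},{"dp":[0,0,0],"turn":0},{"dp":[0,0,0],"turn":0},{"dp":[0,0,0],"turn":0},{"dp":[0,0,0],"turn":0},{"dp":[0,0,0],"turn":0},{"dp":[0,0,0],"turn":0},{"dp":[0,0,0],"turn":0}]' 1 35
```

```text
time: 4.0
ee_pos: [469.1, -387.1, 0.6]
tcp_rot: [-179.8, 0.0, 30.1]
wrist_force: [0.0, -1.0, 0.7]
width: 1.0
finger_force: 0.0
time: 4.8
ee_pos: [471.0, -389.1, 4.0]
tcp_rot: [179.8, -0.0, 30.1]
wrist_force: [-0.9, 0.2, 6.8]
width: 0.717
finger_force: 40.2
```

```bash
python3 -m jog '[{"dp":[0,0,-10],"turn":0},{"dp":[0,0,-25],"turn":0},{"dp":[0,0,-35],"turn":0},{"dp":[0,0,-35],"turn":0},{"dp":[0,0,-30],"turn":0},{"dp":[0,0,-15],"turn":0},{"dp":[0,0,-8],"turn":0},{"dp":[0,0,0],"turn":0}]'
python3 -c "
from h import *
import cv2
go(470,-230,160,12)
s=manip.sense(); z=s['ee_pos'][2]
look('man_stack',z=z-5,save='w2.png',yaws=[30])"
```

```text
time: 5.6
ee_pos: [470.0, -388.1, 160.5]
tcp_rot: [180.0, -0.0, 30.1]
wrist_force: [-0.4, -0.2, -1.2]
width: 0.712
finger_force: 39.4
tool shift [  79.3 -136.7    0.5] turn rad 0.316 | pose [ 470.  -388.1  160.5] [180.   -0.   30.1] t 5.6
man_stack [ 462.8 -392.4   30.3] rms 1.31 p 0.96
```

View pics/w2.png

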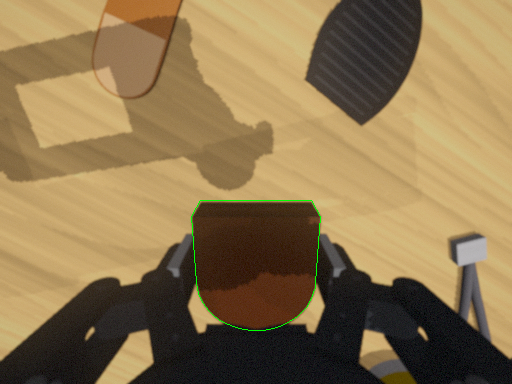

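```bash
python3 -m jog '[{"dp":[20,-34,0],"turn":0},{"dp":[20,-34,0],"turn":0},{"dp":[20,-34,0],"turn":0},{"dp":[20,-34,0],"turn":0},{"dp":[0,0,0],"turn":0.13},{"dp":[0,0,0],"turn":0.13},{"dp":[0,0,0],"turn":0.13},{"dp":[0,0,0],"turn":0}]'
python3 -c "
from h import *
s=manip.sense(); im=manip.get_image('wrist'); np.save('seat.npy',im)
cv2.imwrite('pics/w3.png',im[:,:,::-1])
m,p=tr('man_sole','wrist'); print(s['ee_pos'],s['tcp_rot'],p,m.sum()); np.save('m.npy',m)
"
```

```text
time: 6.5
ee_pos: [469.9, -229.3, 158.2]
tcp_rot: [-179.9, 0.1, 7.7]
wrist_force: [0.4, 0.1, -1.5]
width: 0.715
finger_force: 39.3
[ 469.91263115 -229.34436224  158.1681323 ] [-1.79868745e+02  1.43926034e-01  7.73271956e+00] 0.72 10914
```

View pics/w3.png

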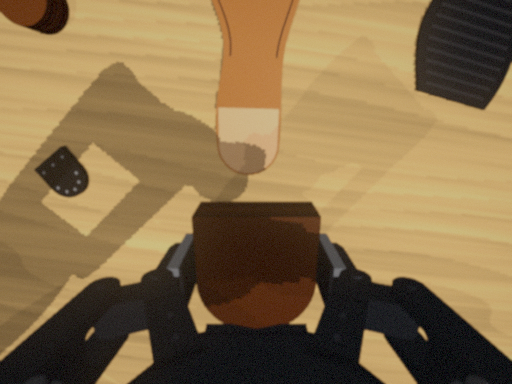

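```bash
cat >> h.py <<'E'
DIM.update(man_heel=(68,66,6),lady_heel=(52,50,6))
def seat(who,im,C,m,save=None,thr=None):
    S=cv2.cvtColor(im,cv2.COLOR_RGB2HSV)[:,:,1]; mm=np.uint8(m)
    v=S[mm>0].reshape(-1,1); t=thr or cv2.threshold(v,0,255,cv2.THRESH_OTSU)[0]
    k=np.uint8((mm>0)&(cv2.medianBlur(S,5)<t)); k=cv2.morphologyEx(k,cv2.MORPH_OPEN,np.ones((3,3),np.uint8))
    # close gaps: convex hull of largest blob
    c=max(cv2.findContours(k,cv2.RETR_EXTERNAL,cv2.CHAIN_APPROX_NONE)[0],key=cv2.contourArea); k[:]=0; cv2.fillPoly(k,[cv2.convexHull(c)],1)
    for n,z in((who+"_heel",0),(who+"_seat",6)):
        r,e=fit(n,[(k>0,C)],z,[-20,0,20]); print(n,r.round(1),"rms",round(e,2),"thr",t)
    # axis from parallel sides of sole mask
    if save:
        o=im[:,:,::-1].copy(); cv2.polylines(o,[np.int32(hull(n,[r[0],r[1],np.radians(r[2])],z,C).round())],True,(0,255,0),1)
        cv2.drawContours(o,cv2.findContours(mm,0,1)[0],-1,(255,0,0),1); cv2.imwrite("pics/"+save,o)
    return r
E
python3 -c "
from h import *
im=np.load('seat.npy');m=np.load('m.npy')
s=manip.sense(); print(s['ee_pos'],s['tcp_rot'])
s['ee_pos']=np.array([469.91,-229.34,158.17]);s['tcp_rot']=np.array([-179.87,.144,7.73])
seat('man',im,cam('wrist',s),m,'w4.png')
o=cv2.imread('pics/w4.png')[80:200,180:320]; cv2.imwrite('pics/w4.png',cv2.resize(o,None,fx=4,fy=4,interpolation=cv2.INTER_NEAREST))
"
```

```text
[ 470.1684141  -229.71946153  158.69167242] [-1.79901497e+02  1.04747302e-01  7.97706180e+00]
man_heel [ 511.8 -215.1    6.8] rms 0.64 thr 130.0
man_seat [ 511.  -215.3    6.5] rms 1.43 thr 130.0
```

View pics/w4.png

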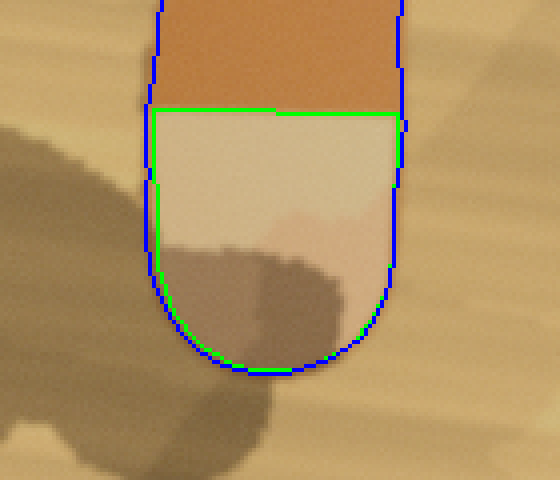

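```bash
cat >> h.py <<'E'
def lookseat(who,save=None,thr=None):
    s=manip.sense(); im=manip.get_image('wrist'); m,p=tr(who+'_sole','wrist'); print("p",p)
    return seat(who,im,cam('wrist',s),m,save,thr)
E
python3 -c "
from h import *
lookseat('man');lookseat('man',thr=140)
s=manip.sense();z=s['ee_pos'][2]
im,C,r=look('man_stack',z=z-2,yaws=[8]);print(Ro.from_euler('z',-s['tcp_rot'][2],degrees=True).apply(np.r_[r[:2]-s['ee_pos'][:2],0]))
go(511.8,-215.1,70,6.8)"
```

```text
p 0.63
man_heel [ 511.7 -215.     7.1] rms 0.71 thr 130.0
man_seat [ 510.9 -215.1    6.4] rms 1.66 thr 130.0
p 0.8
man_heel [ 511.5 -214.3    6.3] rms 0.57 thr 140
man_seat [ 510.8 -214.3    6.1] rms 1.91 thr 140
man_stack [ 463.5 -231.     8. ] rms 2.41 p 0.76
[-7.19301179  0.17341485  0.        ]
tool shift [42.7 -9.4 90. ] turn rad 0.018 | pose [ 470.8 -230.3  160. ] [-180.     0.     7.8] t 6.9
```

```bash
python3 -m jog '[{"dp":[25.2,-4.8,0],"turn":0},{"dp":[25.3,-4.8,20],"turn":0},{"dp":[0,0,35],"turn":0.019},{"dp":[0,0,35],"turn":0},{"dp":[0,0,25],"turn":0},{"dp":[0,0,10],"turn":0},{"dp":[0,0,5],"turn":0},{"dp":[0,0,0],"turn":0}]'
python3 -m jog '[{"dp":[0,0,0],"turn":0},{"dp":[0,0,0],"turn":0},{"dp":[0,0,5],"turn":0},{"dp":[0,0,5],"turn":0},{"dp":[0,0,4],"turn":0},{"dp":[0,0,3],"turn":0},{"dp":[0,0,2],"turn":0},{"dp":[0,0,0],"turn":0}]'
python3 -c "
from h import *
go(519.5,-213.9,9,6.7); print(manip.sense()['wrist_force'])
for c in('top','side'):
    manip.get_image(c);m,p=tr('man_stack',c)
    for z in(6,12): r,e=fit('man_stack',[(m,cam(c))],z,[7]);print(c,z,r,e,p)
"
```

```text
time: 7.7
ee_pos: [520.0, -214.1, 30.5]
tcp_rot: [180.0, -0.0, 6.7]
wrist_force: [-0.6, 0.7, -1.0]
width: 0.715
finger_force: 39.3
time: 8.5
ee_pos: [519.3, -213.7, 10.6]
tcp_rot: [-180.0, 0.0, 6.7]
wrist_force: [0.2, -0.1, -0.9]
width: 0.719
finger_force: 39.3
tool shift [0.2 0.2 1.6] turn rad -0.0 | pose [ 519.3 -213.7   10.6] [-180.     0.     6.7] t 8.5
[ 0.20814844 -0.05928635 -0.90662088]Traceback (most recent call last):
  File "<string>", line 6, in <module>
    for z in(6,12): r,e=fit('man_stack',[(m,cam(c))],z,[7]);print(c,z,r,e,p)
                        ~~~^^^^^^^^^^^^^^^^^^^^^^^^^^^^^^^^
  File "h.py", line 28, in fit
    vs=[(contour(m),C) for m,C in views]
         ~~~~~~~^^^
  File "h.py", line 24, in contour
    c=max(cv2.findContours(np.uint8(m),cv2.RETR_EXTERNAL,cv2.CHAIN_APPROX_NONE)[0],key=len)[:,0].astype(float)
                           ~~~~~~~~^^^
TypeError: int() argument must be a string, a bytes-like object or a real number, not 'NoneType'
```

Not touching yet; lower in small steps until contact.

```bash
python3 -m jog '[{"dp":[0,0,1],"turn":0},{"dp":[0,0,1],"turn":0},{"dp":[0,0,0],"turn":0},{"dp":[0,0,0],"turn":0},{"dp":[0,0,0],"turn":0},{"dp":[0,0,0],"turn":0},{"dp":[0,0,0],"turn":0},{"dp":[0,0,0],"turn":0}]'
python3 -c "
from h import *
s=manip.sense();z=s['ee_pos'][2];print(z,s['wrist_force'])
im,C,r=look('man_stack',z=6,yaws=[7],save='w5.png');look('man_stack',z=8,yaws=[7])"
```

```text
time: 9.4
ee_pos: [519.9, -214.0, 9.9]
tcp_rot: [180.0, -0.0, 6.7]
wrist_force: [-2.5, 2.3, 4.3]
width: 0.713
finger_force: 40.1
9.93783668640475 [-2.53732189  2.32885834  4.2766722 ]
man_stack [ 511.9 -214.7    6.9] rms 1.63 p 0.96
man_stack [ 512.5 -214.5    6.3] rms 2.79 p 0.85
```

View pics/w5.png

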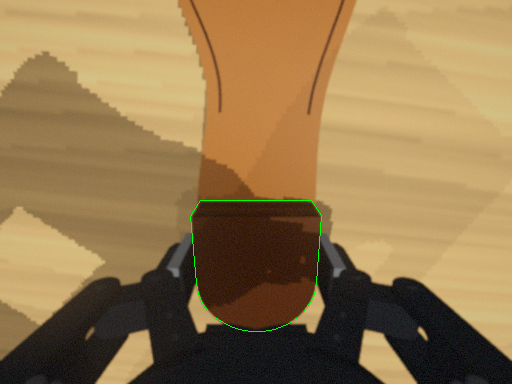

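```bash
python3 -m jog '[{"dp":[0,0,0],"turn":0},{"dp":[0,0,0],"turn":0},{"dp":[0,0,0],"turn":0},{"dp":[0,0,0],"turn":0},{"dp":[0,0,0],"turn":0},{"dp":[0,0,0],"turn":0},{"dp":[0,0,0],"turn":0},{"dp":[0,0,0],"turn":0}]' -1
python3 -m jog '[{"dp":[0,0,-10],"turn":0},{"dp":[0,0,-20],"turn":0},{"dp":[0,0,-30],"turn":0},{"dp":[0,0,-30],"turn":0},{"dp":[0,0,-10],"turn":0},{"dp":[0,0,0],"turn":0},{"dp":[0,0,0],"turn":0},{"dp":[0,0,0],"turn":0}]'
python3 -c "
from h import *
look('man_stack',z=6,yaws=[7],save='w6.png')
m,p=tr('man_sole','wrist');np.save('m.npy',m);print(p)
im=cv2.imread('pics/w6.png');cv2.drawContours(im,cv2.findContours(np.uint8(m),0,1)[0],-1,(255,0,0),1);cv2.imwrite('pics/w6.png',cv2.resize(im[60:260,150:350],None,fx=3,fy=3,interpolation=cv2.INTER_NEAREST))
go(615,-2,150,51)"
```

```text
time: 10.4
ee_pos: [519.6, -213.9, 9.1]
tcp_rot: [180.0, 0.0, 6.7]
wrist_force: [-0.8, -0.1, -0.3]
width: 1.001
finger_force: 0.0
time: 11.2
ee_pos: [518.4, -213.2, 107.3]
tcp_rot: [-179.9, 0.1, 6.7]
wrist_force: [-1.0, -0.0, 0.2]
width: 0.996
finger_force: 0.0
man_stack [ 511.7 -214.4    7.1] rms 0.44 p 0.6
0.84
tool shift [ 120.2 -198.7  -42.4] turn rad -0.773 | pose [ 518.8 -213.4  107.6] [-1.799e+02  1.000e-01  6.700e+00] t 11.3
```

View pics/w6.png

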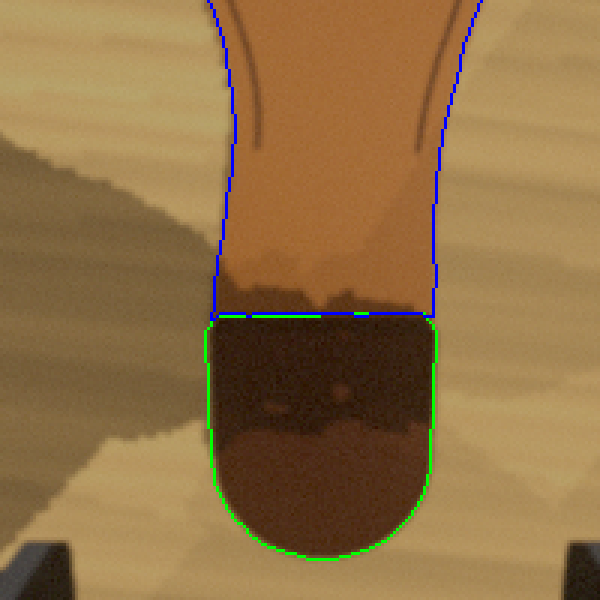

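```bash
python3 -m jog '[{"dp":[24,-39.7,-10],"turn":0},{"dp":[24,-39.7,-10],"turn":0},{"dp":[24,-39.7,-10],"turn":0},{"dp":[24,-39.7,-10],"turn":0},{"dp":[24,-39.7,-2],"turn":0},{"dp":[0,0,0],"turn":-0.13},{"dp":[0,0,0],"turn":-0.13},{"dp":[0,0,0],"turn":-0.13}]'
python3 -m jog '[{"dp":[0,0,0],"turn":-0.13},{"dp":[0,0,0],"turn":-0.13},{"dp":[0,0,0],"turn":-0.123},{"dp":[0,0,0],"turn":0},{"dp":[0,0,0],"turn":0},{"dp":[0,0,0],"turn":0},{"dp":[0,0,0],"turn":0},{"dp":[0,0,0],"turn":0}]'
python3 -c "
from h import *
im,C,r=look('lady_stack',yaws=[51]);a=np.radians(r[2]); go(r[0]+7*np.cos(a),r[1]+7*np.sin(a),4,r[2])"
```

```text
time: 12.15
ee_pos: [615.3, -1.9, 150.0]
tcp_rot: [-179.9, 0.1, 29.4]
wrist_force: [0.9, -0.3, 1.0]
width: 1.001
finger_force: 0.0
time: 12.95
ee_pos: [615.7, -2.7, 151.1]
tcp_rot: [-180.0, -0.0, 50.9]
wrist_force: [0.1, -0.4, 0.3]
width: 0.999
finger_force: 0.0
lady_stack [613.5  -1.   51.2] rms 0.65 p 0.8
tool shift [  7.   -2.7 147.1] turn rad -0.005 | pose [615.6  -2.7 151.1] [-180.    0.   51.] t 13.1
```

```bash
python3 -m jog '[{"dp":[7,-2.7,20],"turn":-0.005},{"dp":[0,0,35],"turn":0},{"dp":[0,0,35],"turn":0},{"dp":[0,0,30],"turn":0},{"dp":[0,0,17],"turn":0},{"dp":[0,0,10],"turn":0},{"dp":[0,0,0],"turn":0},{"dp":[0,0,0],"turn":0}]'
python3 -m jog '[{"dp":[0,0,0],"turn":0},{"dp":[0,0,0],"turn":0},{"dp":[0,0,0],"turn":0},{"dp":[0,0,0],"turn":0},{"dp":[0,0,0],"turn":0},{"dp":[0,0,0],"turn":0},{"dp":[0,0,0],"turn":0},{"dp":[0,0,0],"turn":0}]' 1 35
python3 -m jog '[{"dp":[0,0,0],"turn":0},{"dp":[0,0,-10],"turn":0},{"dp":[0,0,-25],"turn":0},{"dp":[0,0,-35],"turn":0},{"dp":[0,0,-35],"turn":0},{"dp":[0,0,-30],"turn":0},{"dp":[0,0,-15],"turn":0},{"dp":[0,0,-5],"turn":0}]'
python3 -c "
from h import *
go(495,215,160,-3)"
```

```text
time: 13.85
ee_pos: [619.1, 4.3, 5.4]
tcp_rot: [179.9, -0.1, 51.3]
wrist_force: [0.1, 1.1, 1.0]
width: 0.998
finger_force: 0.0
time: 14.65
ee_pos: [619.0, 4.3, 5.4]
tcp_rot: [179.9, -0.1, 51.3]
wrist_force: [-0.3, 0.3, 6.3]
width: 0.535
finger_force: 36.9
time: 15.45
ee_pos: [619.0, 4.3, 161.3]
tcp_rot: [179.8, -0.1, 51.3]
wrist_force: [-0.1, 0.5, -0.3]
width: 0.531
finger_force: 36.2
tool shift [  86.8 -228.5    1.3] turn rad 0.947 | pose [619.    4.3 161.3] [ 1.798e+02 -1.000e-01  5.130e+01] t 15.4
```

```bash
python3 -m jog '[{"dp":[15.6,-42.2,0],"turn":0},{"dp":[15.6,-42.2,0],"turn":0},{"dp":[15.6,-42.2,0],"turn":0},{"dp":[15.6,-42.2,0],"turn":0},{"dp":[15.6,-42.2,0],"turn":0},{"dp":[15.6,-42.2,0],"turn":0},{"dp":[0,0,0],"turn":0.14},{"dp":[0,0,0],"turn":0.14}]'
python3 -m jog '[{"dp":[0,0,0],"turn":0.14},{"dp":[0,0,0],"turn":0.14},{"dp":[0,0,0],"turn":0.14},{"dp":[0,0,0],"turn":0.14},{"dp":[0,0,0],"turn":0.14},{"dp":[0,0,0],"turn":0},{"dp":[0,0,0],"turn":0},{"dp":[0,0,0],"turn":0}]'
python3 -c "
from h import *
for i in range(2):
    lookseat('lady','w7.png')
s=manip.sense();z=s['ee_pos'][2]
for d in(-4,-7):
    im,C,r=look('lady_stack',z=z+d,yaws=[-5]);print(Ro.from_euler('z',-s['tcp_rot'][2],degrees=True).apply(np.r_[r[:2]-s['ee_pos'][:2],0]))
go(480,236,160,-5)"
```

```text
time: 16.25
ee_pos: [476.7, 237.0, 157.0]
tcp_rot: [-179.9, 0.2, 35.1]
wrist_force: [0.8, -0.7, -1.1]
width: 0.535
finger_force: 36.2
time: 17.05
ee_pos: [478.5, 235.7, 158.3]
tcp_rot: [180.0, 0.1, -4.7]
wrist_force: [0.4, 0.6, 0.2]
width: 0.534
finger_force: 36.2
p 0.97
lady_heel [530.1 235.1  -3.8] rms 0.5 thr 128.0
lady_seat [529.3 235.2  -4. ] rms 1.71 thr 128.0
p 0.89
lady_heel [530.1 234.7  -5.5] rms 0.68 thr 128.0
lady_seat [529.4 234.7  -4.8] rms 1.75 thr 128.0
lady_stack [472.5 236.8  -4.6] rms 0.93 p 0.89
[-6.52891587  0.44506498  0.        ]
lady_stack [470.8 237.   -4.8] rms 0.63 p 0.95
[-8.25603913  0.51932891  0.        ]
tool shift [ 1.  -0.2 -0.8] turn rad 0.002 | pose [479.  235.9 159.2] [-180.    -0.    -4.9] t 17.4
```

View pics/w7.png

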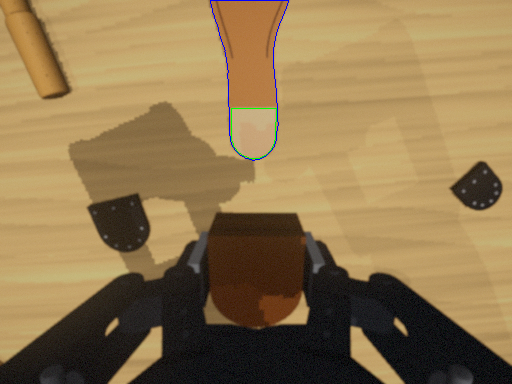

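```bash
python3 -m jog '[{"dp":[29,-1.7,0],"turn":0},{"dp":[29.2,-1.7,20],"turn":0},{"dp":[0,0,35],"turn":0},{"dp":[0,0,35],"turn":0},{"dp":[0,0,24],"turn":0},{"dp":[0,0,10],"turn":0},{"dp":[0,0,5],"turn":0},{"dp":[0,0,0],"turn":0}]'
python3 -m jog '[{"dp":[0,0,0],"turn":0},{"dp":[0,0,5],"turn":0},{"dp":[0,0,5],"turn":0},{"dp":[0,0,4],"turn":0},{"dp":[0,0,2],"turn":0},{"dp":[0,0,0],"turn":0},{"dp":[0,0,0],"turn":0},{"dp":[0,0,0],"turn":0}]'
python3 -c "
from h import *
go(537.3,234.3,11,-4.7)"
```

```text
time: 18.25
ee_pos: [537.6, 234.4, 30.5]
tcp_rot: [-180.0, -0.0, -4.9]
wrist_force: [-0.4, 0.7, -1.5]
width: 0.529
finger_force: 36.3
time: 19.05
ee_pos: [537.4, 234.3, 14.2]
tcp_rot: [-180.0, -0.0, -4.9]
wrist_force: [-0.7, -0.7, -0.9]
width: 0.534
finger_force: 36.3
tool shift [-0.1  0.   3.2] turn rad -0.003 | pose [537.4 234.3  14.2] [-180.    -0.    -4.9] t 19.1
```

```bash
python3 -m jog '[{"dp":[0,0,1],"turn":0},{"dp":[0,0,1],"turn":0},{"dp":[0,0,1],"turn":0},{"dp":[0,0,0.7],"turn":0},{"dp":[0,0,0],"turn":0},{"dp":[0,0,0],"turn":0},{"dp":[0,0,0],"turn":0},{"dp":[0,0,0],"turn":0}]'

```

```text
time: 19.85
ee_pos: [537.3, 234.3, 11.4]
tcp_rot: [180.0, 0.0, -4.9]
wrist_force: [-4.7, -1.6, 7.5]
width: 0.529
finger_force: 37.3
```

Contact; release, retreat, check.

```bash
python3 -m jog '[{"dp":[0,0,0],"turn":0},{"dp":[0,0,0],"turn":0},{"dp":[0,0,0],"turn":0},{"dp":[0,0,0],"turn":0},{"dp":[0,0,0],"turn":0},{"dp":[0,0,0],"turn":0},{"dp":[0,0,0],"turn":0},{"dp":[0,0,0],"turn":0}]' -1
python3 -m jog '[{"dp":[0,0,-10],"turn":0},{"dp":[0,0,-20],"turn":0},{"dp":[0,0,-30],"turn":0},{"dp":[0,0,-30],"turn":0},{"dp":[0,0,-10],"turn":0},{"dp":[0,0,0],"turn":0},{"dp":[0,0,0],"turn":0},{"dp":[0,0,0],"turn":0}]'
python3 -c "
from h import *
look('lady_stack',z=6,yaws=[-5],save='w8.png')
m,p=tr('lady_sole','wrist');print(p)
im=cv2.imread('pics/w8.png');cv2.drawContours(im,cv2.findContours(np.uint8(m),0,1)[0],-1,(255,0,0),1);cv2.imwrite('pics/w8.png',cv2.resize(im[60:260,150:350],None,fx=3,fy=3,interpolation=cv2.INTER_NEAREST))
go(438.2,394,150,8.5)"
```

```text
time: 20.65
ee_pos: [537.3, 234.3, 10.4]
tcp_rot: [-180.0, 0.0, -4.9]
wrist_force: [0.8, 0.2, 0.2]
width: 0.996
finger_force: 0.0
time: 21.45
ee_pos: [536.0, 233.9, 108.5]
tcp_rot: [179.9, 0.2, -4.9]
wrist_force: [0.6, -0.1, 0.4]
width: 0.997
finger_force: 0.0
lady_stack [530.4 235.6  -5.7] rms 0.31 p 0.74
0.7
tool shift [-111.4 -151.   -41.1] turn rad -0.234 | pose [536.4 234.  108.9] [ 1.799e+02  1.000e-01 -4.900e+00] t 21.6
```

View pics/w8.png

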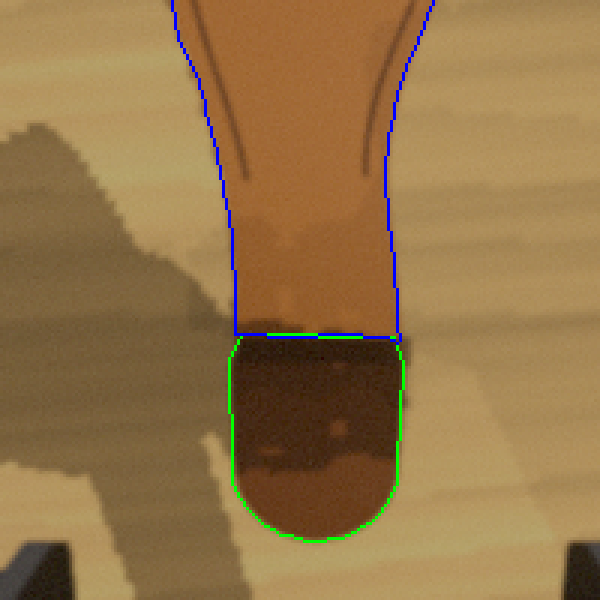

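```bash
python3 -m jog '[{"dp":[-28,-37.8,-20],"turn":0},{"dp":[-28,-37.8,-10],"turn":0},{"dp":[-28,-37.8,-10],"turn":0},{"dp":[-28,-37.8,0],"turn":0},{"dp":[0,0,0],"turn":-0.12},{"dp":[0,0,0],"turn":-0.114},{"dp":[0,0,0],"turn":0},{"dp":[0,0,0],"turn":0}]'
python3 -m jog '[{"dp":[0,0,0],"turn":0},{"dp":[0,0,0],"turn":0},{"dp":[0,0,0],"turn":0},{"dp":[0,0,0],"turn":0},{"dp":[0,0,0],"turn":0},{"dp":[0,0,0],"turn":0},{"dp":[0,0,0],"turn":0},{"dp":[0,0,0],"turn":0}]'
python3 -c "
from h import *
im,C,r=look('man_top',yaws=[8]);im,C,r=look('man_top',yaws=[8]);a=np.radians(r[2]); go(r[0]+8*np.cos(a),r[1]+8*np.sin(a),0,r[2])"
```

```text
time: 22.4
ee_pos: [438.9, 393.4, 149.4]
tcp_rot: [180.0, 0.1, 8.3]
wrist_force: [-0.4, -0.4, -0.3]
width: 0.998
finger_force: 0.0
time: 23.2
ee_pos: [439.1, 393.6, 150.0]
tcp_rot: [-180.0, -0.0, 8.5]
wrist_force: [-0.1, 0.1, 0.3]
width: 1.0
finger_force: 0.0
man_top [437.3 397.3   8.2] rms 0.37 p 0.56
man_top [437.5 397.3   8.5] rms 0.44 p 0.56
tool shift [  7.   -3.8 150. ] turn rad 0.001 | pose [439.1 393.7 150. ] [-180.    -0.     8.5] t 23.4
```

```bash
python3 -m jog '[{"dp":[7,-3.8,20],"turn":0},{"dp":[0,0,35],"turn":0},{"dp":[0,0,35],"turn":0},{"dp":[0,0,30],"turn":0},{"dp":[0,0,20],"turn":0},{"dp":[0,0,9],"turn":0},{"dp":[0,0,3],"turn":0},{"dp":[0,0,0],"turn":0}]'
python3 -m jog '[{"dp":[0,0,0],"turn":0},{"dp":[0,0,0],"turn":0},{"dp":[0,0,0],"turn":0},{"dp":[0,0,0],"turn":0},{"dp":[0,0,0],"turn":0},{"dp":[0,0,0],"turn":0},{"dp":[0,0,0],"turn":0},{"dp":[0,0,0],"turn":0}]' 1 25
python3 -m jog '[{"dp":[0,0,0],"turn":0},{"dp":[0,0,-5],"turn":0},{"dp":[0,0,-15],"turn":0},{"dp":[0,0,-20],"turn":0},{"dp":[0,0,-10],"turn":0},{"dp":[0,0,0],"turn":0},{"dp":[0,0,0],"turn":0},{"dp":[0,0,0],"turn":0}]'
python3 -c "
from h import *
s=manip.sense();z=s['ee_pos'][2]
for d in(0,3):
    im,C,r=look('man_top',z=z+d,yaws=[8],save='w9.png');print(Ro.from_euler('z',-s['tcp_rot'][2],degrees=True).apply(np.r_[r[:2]-s['ee_pos'][:2],0]))
go(519,-214,160,7)"
```

```text
time: 24.2
ee_pos: [445.9, 398.7, -1.5]
tcp_rot: [-180.0, -0.0, 8.5]
wrist_force: [-0.2, -0.7, -0.7]
width: 1.002
finger_force: 0.0
time: 25.0
ee_pos: [446.5, 399.2, -0.2]
tcp_rot: [-179.9, -0.1, 8.5]
wrist_force: [-1.7, -0.8, 5.5]
width: 0.688
finger_force: 26.7
time: 25.8
ee_pos: [444.8, 397.9, 47.1]
tcp_rot: [180.0, 0.1, 8.5]
wrist_force: [0.1, 0.2, 0.5]
width: 0.689
finger_force: 27.1
man_top [435.  396.5   9.4] rms 0.79 p 0.93
[-9.91302540e+00  7.40784314e-03  0.00000000e+00]
man_top [436.8 396.9   8.7] rms 1.19 p 0.75
[-8.11859417  0.16612011  0.        ]
tool shift [ -17.5  616.3 -112.9] turn rad 0.027 | pose [445.  398.1  47.1] [1.8e+02 1.0e-01 8.5e+00] t 26.0
```

View pics/w9.png

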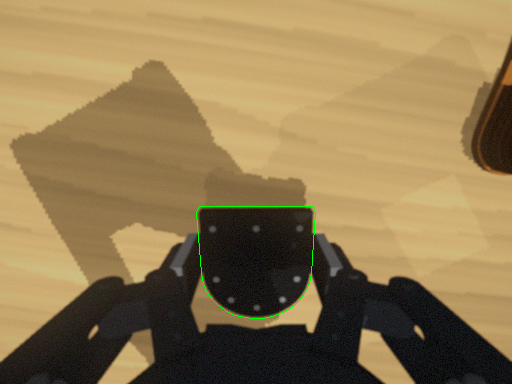

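```bash
python3 -m jog '[{"dp":[0,0,-30],"turn":0},{"dp":[-1.1,15,-30],"turn":0},{"dp":[-1.1,40,-10],"turn":0},{"dp":[-1.1,40,0],"turn":0},{"dp":[-1.1,40,0],"turn":0},{"dp":[-1.1,40,0],"turn":0},{"dp":[-1.1,40,0],"turn":0},{"dp":[-1.1,40,0],"turn":0}]'
python3 -m jog '[{"dp":[-1.1,40,0],"turn":0},{"dp":[-1.1,40,0],"turn":0},{"dp":[-1.1,40,0],"turn":0},{"dp":[-1.1,40,0],"turn":0},{"dp":[-1.1,40,0],"turn":0},{"dp":[-1.1,40,0],"turn":0},{"dp":[-1.1,40,0],"turn":0},{"dp":[-1.1,40,0],"turn":0}]'
python3 -m jog '[{"dp":[-1,25,0],"turn":0},{"dp":[0,10,0],"turn":0.013},{"dp":[0,0,0],"turn":0.013},{"dp":[0,0,0],"turn":0},{"dp":[0,0,0],"turn":0},{"dp":[0,0,0],"turn":0},{"dp":[0,0,0],"turn":0},{"dp":[0,0,0],"turn":0}]'
python3 -c "
from h import *
s=manip.sense();z=s['ee_pos'][2]
im,C,r=look('man_top',z=z+2,yaws=[8]);print(Ro.from_euler('z',-s['tcp_rot'][2],degrees=True).apply(np.r_[r[:2]-s['ee_pos'][:2],0]))
for c in('top',):
    manip.get_image(c)
    for n in('man_stack','lady_stack'):
        m,p=tr(n,c)
        if m is not None: print(n,fit(n,[(m,cam(c))],6,[0]),p)
go(520.2,-213.4,45,7)"
```

```text
time: 26.8
ee_pos: [475.5, 143.6, 117.8]
tcp_rot: [180.0, 0.0, 8.5]
wrist_force: [0.7, -0.0, -1.3]
width: 0.686
finger_force: 27.3
time: 27.6
ee_pos: [514.2, -174.3, 117.7]
tcp_rot: [-180.0, 0.0, 8.5]
wrist_force: [0.7, 0.3, -0.0]
width: 0.688
finger_force: 27.3
time: 28.4
ee_pos: [518.7, -206.9, 118.1]
tcp_rot: [180.0, -0.0, 7.1]
wrist_force: [-0.1, -0.2, -0.5]
width: 0.688
finger_force: 27.3
man_top [ 510.  -207.9    7.8] rms 1.02 p 0.69
[-8.73242553  0.17015091  0.        ]
man_stack (array([ 515.07115199, -220.3194075 ,    0.        ]), np.float64(0.780617718958152)) 0.64
lady_stack (array([529.96119584, 234.73961555,   0.        ]), np.float64(0.8092123111344559)) 0.71
tool shift [ 0.8  6.1 73. ] turn rad 0.001 | pose [ 518.6 -207.4  118. ] [180.  -0.   7.] t 28.6
```

```bash
python3 -m jog '[{"dp":[0.9,6.1,10],"turn":0},{"dp":[0,0,25],"turn":0},{"dp":[0,0,25],"turn":0},{"dp":[0,0,13],"turn":0},{"dp":[0,0,6],"turn":0},{"dp":[0,0,4],"turn":0},{"dp":[0,0,3],"turn":0},{"dp":[0,0,0],"turn":0}]'
python3 -m jog '[{"dp":[0,0,1],"turn":0},{"dp":[0,0,1],"turn":0},{"dp":[0,0,0],"turn":0},{"dp":[0,0,0],"turn":0},{"dp":[0,0,0],"turn":0},{"dp":[0,0,0],"turn":0},{"dp":[0,0,0],"turn":0},{"dp":[0,0,0],"turn":0}]'
python3 -c "
from h import *
go(520.3,-213.4,28.5,7)"
```

```text
time: 29.45
ee_pos: [520.7, -213.7, 32.4]
tcp_rot: [180.0, -0.0, 7.0]
wrist_force: [0.1, -0.0, 0.4]
width: 0.687
finger_force: 27.3
time: 30.25
ee_pos: [520.2, -213.4, 30.0]
tcp_rot: [180.0, -0.0, 7.0]
wrist_force: [1.1, 0.5, -0.4]
width: 0.69
finger_force: 27.3
tool shift [0.1 0.  1.5] turn rad 0.001 | pose [ 520.2 -213.4   30. ] [180.  -0.   7.] t 30.2
```

```bash
python3 -m jog '[{"dp":[0,0,0.7],"turn":0},{"dp":[0,0,0.6],"turn":0},{"dp":[0,0,0],"turn":0},{"dp":[0,0,0],"turn":0},{"dp":[0,0,0],"turn":0},{"dp":[0,0,0],"turn":0},{"dp":[0,0,0],"turn":0},{"dp":[0,0,0],"turn":0}]'

```

```text
time: 31.05
ee_pos: [520.3, -213.4, 29.7]
tcp_rot: [-180.0, 0.0, 7.0]
wrist_force: [-3.3, 2.3, 8.8]
width: 0.687
finger_force: 28.2
```

```bash
python3 -m jog '[{"dp":[0,0,0],"turn":0},{"dp":[0,0,0],"turn":0},{"dp":[0,0,0],"turn":0},{"dp":[0,0,0],"turn":0},{"dp":[0,0,0],"turn":0},{"dp":[0,0,0],"turn":0},{"dp":[0,0,0],"turn":0},{"dp":[0,0,0],"turn":0}]' -1
python3 -m jog '[{"dp":[0,0,-10],"turn":0},{"dp":[0,0,-20],"turn":0},{"dp":[0,0,-30],"turn":0},{"dp":[0,0,-30],"turn":0},{"dp":[0,0,-10],"turn":0},{"dp":[0,0,0],"turn":0},{"dp":[0,0,0],"turn":0},{"dp":[0,0,0],"turn":0}]'
python3 -c "
from h import *
look('man_top',z=30,yaws=[7],save='w10.png')
im=cv2.imread('pics/w10.png');cv2.imwrite('pics/w10.png',cv2.resize(im[60:260,150:350],None,fx=3,fy=3,interpolation=cv2.INTER_NEAREST))
go(447.2,-17.8,140,44)"
```

```text
time: 31.85
ee_pos: [520.2, -213.4, 28.6]
tcp_rot: [-180.0, 0.0, 7.0]
wrist_force: [0.2, -0.7, 1.2]
width: 0.999
finger_force: 0.0
time: 32.65
ee_pos: [519.1, -212.7, 126.8]
tcp_rot: [-179.9, 0.1, 7.0]
wrist_force: [-0.6, -0.6, -0.6]
width: 0.999
finger_force: 0.0
man_top [ 511.  -214.3    7.6] rms 0.34 p 0.61
tool shift [ -47.6 -202.4  -13.1] turn rad -0.645 | pose [ 519.2 -212.9  126.9] [-1.799e+02  1.000e-01  7.000e+00] t 32.8
```

View pics/w10.png

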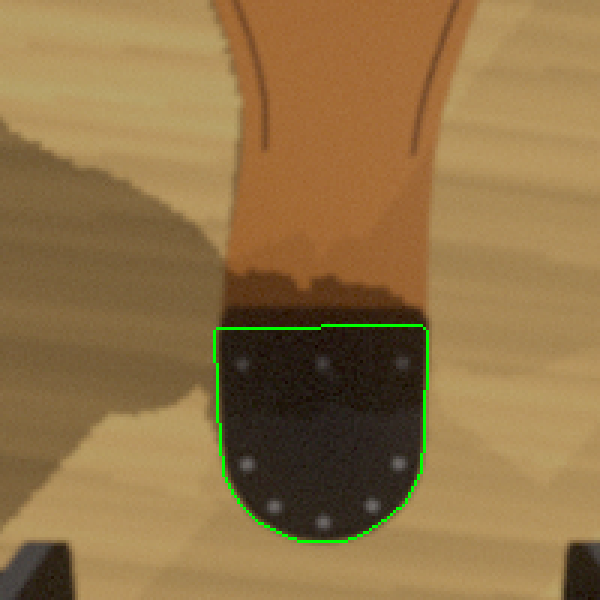

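```bash
python3 -m jog '[{"dp":[-9.6,-40.5,-13],"turn":0},{"dp":[-9.5,-40.5,0],"turn":0},{"dp":[-9.5,-40.5,0],"turn":0},{"dp":[-9.5,-40.5,0],"turn":0},{"dp":[-9.5,-40.5,0],"turn":0},{"dp":[0,0,0],"turn":-0.13},{"dp":[0,0,0],"turn":-0.13},{"dp":[0,0,0],"turn":-0.13}]'
python3 -m jog '[{"dp":[0,0,0],"turn":-0.13},{"dp":[0,0,0],"turn":-0.125},{"dp":[0,0,0],"turn":0},{"dp":[0,0,0],"turn":0},{"dp":[0,0,0],"turn":0},{"dp":[0,0,0],"turn":0},{"dp":[0,0,0],"turn":0},{"dp":[0,0,0],"turn":0}]'
python3 -c "
from h import *
im,C,r=look('lady_top',yaws=[44]);im,C,r=look('lady_top',yaws=[44]);a=np.radians(r[2]); go(r[0]+6*np.cos(a),r[1]+6*np.sin(a),1,r[2])"
```

```text
time: 33.55
ee_pos: [447.6, -17.6, 140.9]
tcp_rot: [-180.0, 0.1, 29.8]
wrist_force: [-0.2, -0.9, 0.6]
width: 1.0
finger_force: 0.0
time: 34.35
ee_pos: [448.2, -18.3, 141.7]
tcp_rot: [180.0, -0.0, 44.0]
wrist_force: [-0.2, 0.3, -0.6]
width: 1.006
finger_force: 0.0
lady_top [446.3 -16.8  43.4] rms 0.37 p 0.57
lady_top [446.5 -16.6  42.5] rms 0.44 p 0.81
tool shift [  5.9  -2.2 140.7] turn rad 0.025 | pose [448.2 -18.3 141.7] [180.  -0.  44.] t 34.5
```

```bash
python3 -m jog '[{"dp":[5.9,-2.2,20],"turn":0.018},{"dp":[0,0,35],"turn":0},{"dp":[0,0,35],"turn":0},{"dp":[0,0,25],"turn":0},{"dp":[0,0,15],"turn":0},{"dp":[0,0,7],"turn":0},{"dp":[0,0,3.7],"turn":0},{"dp":[0,0,0],"turn":0}]'
python3 -m jog '[{"dp":[0,0,0],"turn":0},{"dp":[0,0,0],"turn":0},{"dp":[0,0,0],"turn":0},{"dp":[0,0,0],"turn":0},{"dp":[0,0,0],"turn":0},{"dp":[0,0,0],"turn":0},{"dp":[0,0,0],"turn":0},{"dp":[0,0,0],"turn":0}]' 1 25
python3 -m jog '[{"dp":[0,0,0],"turn":0},{"dp":[0,0,-5],"turn":0},{"dp":[0,0,-15],"turn":0},{"dp":[0,0,-30],"turn":0},{"dp":[0,0,-35],"turn":0},{"dp":[0,0,-25],"turn":0},{"dp":[0,0,-10],"turn":0},{"dp":[0,0,0],"turn":0}]'
python3 -c "
from h import *
s=manip.sense();z=s['ee_pos'][2]
for d in(-1,2):
    im,C,r=look('lady_top',z=z+d,yaws=[44],save='w11.png');print(Ro.from_euler('z',-s['tcp_rot'][2],degrees=True).apply(np.r_[r[:2]-s['ee_pos'][:2],0]))
go(536.5,235,120,-5.1)"
```

```text
time: 35.35
ee_pos: [451.2, -12.6, 1.2]
tcp_rot: [180.0, -0.0, 43.0]
wrist_force: [0.6, 0.6, 0.4]
width: 1.002
finger_force: 0.0
time: 36.15
ee_pos: [451.5, -12.7, 1.9]
tcp_rot: [179.9, -0.0, 43.0]
wrist_force: [-1.6, -0.2, 5.9]
width: 0.499
finger_force: 25.2
time: 36.95
ee_pos: [452.1, -12.8, 122.5]
tcp_rot: [179.8, -0.1, 43.0]
wrist_force: [0.1, -0.4, -0.7]
width: 0.505
finger_force: 25.7
lady_top [447.4 -17.3  43. ] rms 0.85 p 0.63
[-6.50175858 -0.08682442  0.        ]
lady_top [447.2 -15.3  43. ] rms 2.76 p 0.96
[-5.27551206  1.44897049  0.        ]
tool shift [ 232.2 -121.8   -0.8] turn rad 0.839 | pose [449.6 -12.3 119.2] [-1.798e+02  1.000e-01  4.300e+01] t 37.1
```

```bash
python3 -m jog '[{"dp":[38.7,-20.2,0],"turn":0},{"dp":[38.7,-20.2,0],"turn":0},{"dp":[38.7,-20.2,0],"turn":0},{"dp":[38.7,-20.2,0],"turn":0},{"dp":[38.7,-20.2,0],"turn":0},{"dp":[38.7,-20.2,0],"turn":0},{"dp":[0,0,0],"turn":0.14},{"dp":[0,0,0],"turn":0.14}]'
python3 -m jog '[{"dp":[0,0,0],"turn":0.14},{"dp":[0,0,0],"turn":0.14},{"dp":[0,0,0],"turn":0.14},{"dp":[0,0,0],"turn":0.14},{"dp":[0,0,0],"turn":0},{"dp":[0,0,0],"turn":0},{"dp":[0,0,0],"turn":0},{"dp":[0,0,0],"turn":0}]'
python3 -c "
from h import *
s=manip.sense();z=s['ee_pos'][2]
for i in 1,2:
    im,C,r=look('lady_top',z=z-1,yaws=[-5]);print(Ro.from_euler('z',-s['tcp_rot'][2],degrees=True).apply(np.r_[r[:2]-s['ee_pos'][:2],0]))
go(536.6,234.7,45,-5.2)"
```

```text
time: 37.95
ee_pos: [537.1, 235.6, 118.4]
tcp_rot: [-180.0, 0.2, 26.7]
wrist_force: [-0.6, -0.9, -0.6]
width: 0.503
finger_force: 25.7
time: 38.75
ee_pos: [538.1, 234.3, 120.7]
tcp_rot: [180.0, 0.0, -5.1]
wrist_force: [1.1, 0.1, -0.5]
width: 0.502
finger_force: 25.7
lady_top [531.7 235.5  -5.3] rms 0.72 p 0.84
[-6.46266475  0.65317885  0.        ]
lady_top [531.7 235.5  -4.9] rms 0.62 p 0.94
[-6.45829464  0.58138426  0.        ]
tool shift [-1.7 -0.2 76. ] turn rad 0.001 | pose [538.3 234.4 121. ] [-180.    -0.    -5.1] t 39.0
```

```bash
python3 -m jog '[{"dp":[-1.6,-0.1,10],"turn":0},{"dp":[0,0,25],"turn":0},{"dp":[0,0,22],"turn":0},{"dp":[0,0,12],"turn":0},{"dp":[0,0,6],"turn":0},{"dp":[0,0,3],"turn":0},{"dp":[0,0,0],"turn":0},{"dp":[0,0,0],"turn":0}]'
python3 -m jog '[{"dp":[0,0,1],"turn":0},{"dp":[0,0,1],"turn":0},{"dp":[0,0,0.6],"turn":0},{"dp":[0,0,0],"turn":0},{"dp":[0,0,0],"turn":0},{"dp":[0,0,0],"turn":0},{"dp":[0,0,0],"turn":0},{"dp":[0,0,0],"turn":0}]'
python3 -c "
from h import *
go(536.6,234.7,39,-5.2)"
```

```text
time: 39.75
ee_pos: [537.5, 234.9, 44.0]
tcp_rot: [-180.0, -0.1, -5.2]
wrist_force: [-0.8, -0.3, -0.5]
width: 0.503
finger_force: 25.7
time: 40.55
ee_pos: [536.6, 234.6, 40.4]
tcp_rot: [-180.0, 0.0, -5.2]
wrist_force: [-0.3, -0.4, -0.9]
width: 0.503
finger_force: 25.7
tool shift [-0.  -0.1  1.4] turn rad 0.001 | pose [536.6 234.6  40.4] [-180.     0.    -5.2] t 40.5
```

```bash
python3 -m jog '[{"dp":[0,0,0.7],"turn":0},{"dp":[0,0,0.6],"turn":0},{"dp":[0,0,0],"turn":0},{"dp":[0,0,0],"turn":0},{"dp":[0,0,0],"turn":0},{"dp":[0,0,0],"turn":0},{"dp":[0,0,0],"turn":0},{"dp":[0,0,0],"turn":0}]'

```

```text
time: 41.35
ee_pos: [536.8, 234.7, 39.9]
tcp_rot: [180.0, -0.0, -5.2]
wrist_force: [-2.5, -1.5, 6.0]
width: 0.504
finger_force: 26.3
```

```bash
python3 -m jog '[{"dp":[0,0,0],"turn":0},{"dp":[0,0,0],"turn":0},{"dp":[0,0,0],"turn":0},{"dp":[0,0,0],"turn":0},{"dp":[0,0,0],"turn":0},{"dp":[0,0,0],"turn":0},{"dp":[0,0,0],"turn":0},{"dp":[0,0,0],"turn":0}]' -1
python3 -m jog '[{"dp":[0,0,-10],"turn":0},{"dp":[0,0,-20],"turn":0},{"dp":[0,0,-30],"turn":0},{"dp":[0,0,-30],"turn":0},{"dp":[0,0,-10],"turn":0},{"dp":[0,0,0],"turn":0},{"dp":[0,0,0],"turn":0},{"dp":[0,0,0],"turn":0}]'
python3 -c "
from h import *
look('lady_top',z=38,yaws=[-5],save='w12.png')
im=cv2.imread('pics/w12.png')[60:260,150:350]
t=manip.get_image('side')[:,:,::-1][100:300,150:350]
cv2.imwrite('pics/w12.png',cv2.resize(np.hstack([im,t]),None,fx=2,fy=2,interpolation=cv2.INTER_CUBIC))"
```

```text
time: 42.15
ee_pos: [536.7, 234.6, 39.1]
tcp_rot: [-180.0, -0.0, -5.2]
wrist_force: [0.2, 1.0, 0.3]
width: 0.999
finger_force: 0.0
time: 42.95
ee_pos: [535.4, 234.2, 137.1]
tcp_rot: [179.9, 0.2, -5.2]
wrist_force: [-0.6, -0.4, -0.7]
width: 1.003
finger_force: 0.0
lady_top [530.7 236.   -5.4] rms 0.42 p 0.72
```

View pics/w12.png

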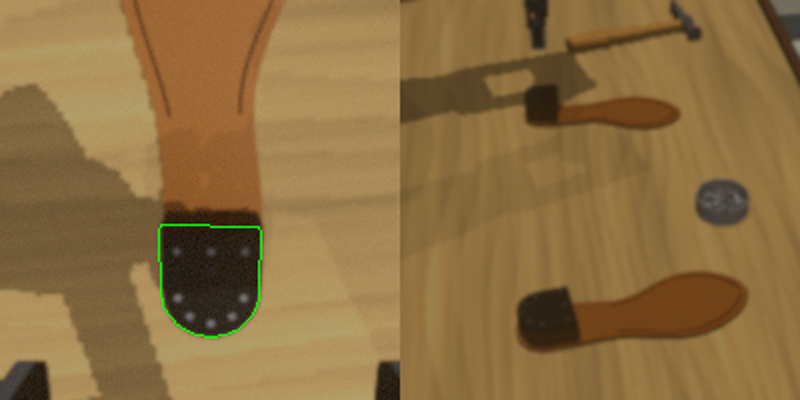

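The left half shows the small top fitted at (530.7, 236.0, -5.4°) on its stack. In the side view on the right, both heels stand flat and square, and the hammer and tin are undisturbed.

```bash
python3 -c "
from cell import manip
print(manip.sign_off())"
```

```text
the job is handed in; nothing more can be done
None
```

Job handed in at about 43 s of robot time: each stack is on the heel seat of its own sole with its own rubber top on it, every piece within about 1 mm and 1° of its target by my wrist-camera measurements, and the hammer, tin and half sole were left alone.

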